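# Turn the mixing drum to its loading mark and lock it

### The job

Turn the grey mixing drum on its two centres, by stroking its rim with the fingertips, until the orange stripe across the rim is straight up at the top, and let it come to rest there. Then push the red plate of the locking bolt toward the drum until the bolt is fully home in the drum's slot. Leave the cup, the blue-capped canister and the timer where they stand.

Things in the scene. Friction and masses are not known exactly. Their poses are not given: they have to be found in the camera images.
- stand: Fixed metal stand; origin on the worktop under the middle of the drum's axle, z up, yaw within 0.35 of 0. Offsets below are mm in its frame. Base plate 170 (x) by 190 (y -105 to 85) by 12. Uprights 50 wide (x), 14 thick at y = 69 (top at height 140) and y = -69 (top at 187; it carries the bolt's guide, 34 wide, outer face at y = -90).
- drum (a joint): Angle of the drum about the stand's y axis, rad: 0 (or any multiple of 2 pi) when the orange stripe is straight up; it grows as the drum's top moves toward the stand's +x. It turns without limit either way, almost freely (0.008 N m of friction), stops soon after the finger stops and then stays.
- mark (a point): Middle of the orange stripe (14 wide, running along the whole width of the rim), 75 from the axle, at the stand's y = 6; its z axis points radially outward from the axle. At the start it is at least about 75 degrees from the top, often underneath and out of sight.
- bolt (a joint): Travel of the locking bolt, m: 0 out, 0.030 fully home; starts at 0 to 0.005. It slides along the stand's +y toward the drum at height 165, 2 N of friction, and stays where left. The steel disc on the drum's -y end has one slot, in line with the stripe; the round bolt end (12 across) enters only if the stripe is within about 9 degrees of the top, else it stops at about 0.017.
- bolt_plate (a point): Middle of the outer face of the bolt's upright red push plate (44 wide along x, 8 thick, from height 150 to 212), at height 195; at travel 0 it is at x = 0, y = -135 in the stand's frame. Push it here along the stand's +y; the side away from the drum is open.
- cup: Loose specimen cup with a yellow lid, 62 across, 70 high, origin under its middle; a bystander on the stand's +y side.
- canister: Loose upright white canister with a blue cap, 40 across, 111 high, origin under its middle; a bystander beyond the drum (+x).
- timer: Loose white bench timer, 72 by 64 by 20, origin under its middle; a bystander on the near side (-x) of the drum.
- axle (a point): Middle of the drum's axle, fixed, at height 115 over the stand's origin; the axle runs along the stand's y. The grey rubber drum has a radius of 75 (top at height 190) and its rim spans y = -36 to 48: too wide to grasp. The rim grips a fingertip well: a press of a few N (4 to 10) and a stroke along x at 0.07 m/s turn it with little slip.

How it is judged:
On the way, in this order (a step that is already met when the one before it is completed fails the run):
1. the orange stripe is at the top (within about 9 degrees) and the drum at rest, with the bolt still out (angle between mark's own z axis and vertical below 0.16 rad and velocity of joint drum between -0.1 and 0.1 rad/s and value of joint bolt below 0.02 m), for 0.2 s.
2. the bolt is home in the slot (value of joint bolt above 0.025 m), for 0.2 s.
At the end, for the whole second after the job is handed in: The orange stripe is at the top of the drum within 0.16 rad (9 degrees), the drum is at rest, and the bolt is home (travel over 25 mm of 30) (angle between mark's own z axis and vertical below 0.16 rad and velocity of joint drum between -0.1 and 0.1 rad/s and value of joint bolt above 0.025 m); the robot touches nothing.
It fails at once if the cup, the canister or the timer is pushed more than 30 mm or knocked over (distance of any of cup, canister, timer from where it was at the start of the episode above 0.03 m or angle between any of cup, canister's own z axis and vertical above 0.5 rad).
It also fails if it takes over 61 s, if anything falls off the work surface, if the arm or the gripper's body presses on something with over 40 N, if the wrist force passes 120 N, or if a joint passes its speed limit or range.

### The arm

A 6-joint arm with a two-finger parallel gripper is mounted at the origin on the work surface; the furniture and walls round the work are solid. World frame = base frame: x ahead of the robot, y to its left, z up, the work surface at z = 0. Lengths are in m, angles in rad, forces in N, time in s.
With the tool pointing down it reaches from about 0.325 to 1 m from the base axis. Payload 5.1 kg.
Tool frame: the origin (TCP) lies between the finger pads; the fingertips stand 11 mm ahead of it and the grasp point (between the pads) lies 8 mm behind it; z points along the fingers, y is the line along which they close (so a half turn about z gives the same grasp; the last joint's range is limited). The gripper opens to 85 mm and grips with 20 to 120 N. Pads are 22 mm wide; open, the fingers measure 114 mm over their backs; the gripper's body (76 mm by 85 mm) begins 54 mm behind the grasp point. The pads swing forward as they close: fully open they stand 13 mm farther back than shut.
Start: joints at [-1.298, 0.124, 1.65, -0, 1.367, -0.083], TCP at [0.226, -0.609, 0.242] pointing down, gripper open.
Joint ranges: [-2.61, 2.61], [-1.02, 2.33], [0.03, 2.71], [-1.35, 4.49], [0.32, 2.68], [-2.91, 2.91]. Speed limits (rad/s): [2.57, 2.57, 3.14, 3.14, 3.14, 3.14].

### API

Orientations are given as a rotation vector (axis times angle).
In Python, from bench import robot gives the robot as it stands.
- The arm moves only by the shell command python3 -m handwheel 'ROWS' [OPENING] [FORCE]. ROWS is JSON, a list of rows, each an object with "travel": the shift along the tool's x, y, z in m, a list of three; "roll": the turn about the tool's z in rad. In form: [{"travel": [x, y, z], "roll": roll}, ...]. A call has 1 to 5 rows; each row shifts and turns the commanded pose from where the row before left it, along the tool's axes as they then stand; what a row does not reach is not made up. A row lasts 1/12 s, in which the tool goes at most 41.7 mm and 7.16 degrees, less where a joint would pass 70% of its speed; a pose out of reach is approached as far as the arm can. A call with a gripper value outside its range is refused whole. OPENING is the closure, from -1 (fully open) to 1 (shut), so that 0 is half open, set as the call begins (- or left out, the last holds). The fingers move at their own pace and stop on an object; FORCE is the grip in N (left out, the last holds). Time passes only in rows, so rows that do not move let the fingers close. It gives the time, the measured TCP pose, the force, the opening and the grip force at its end, in the units of the state.
- robot.read_state(): the state, without advancing time (a new reading comes with each control period).
- robot.get_image(name): name is "side" or "top" or "wrist"; returns a dict with "frame" (384x512x3 uint8, blue, green, red), "K" (3x3 intrinsics, pixels), "T" (4x4, takes a point from camera to world coordinates). Camera axes: x right, y down, z forward; pixel columns grow to the right and rows downward; lengths in m; the calibration is good to about 2 mm. The wrist camera is an equidistant fisheye: a pixel r from the principal point sees the ray r / f radians off the axis. A picture is of the moment at which its call begins. There is no depth.
- robot.finish_job(): hands the job in; it is judged then, once.
The state is a dict: "clock": time; "joint_positions": joint angles; "joint_vel": joint speeds; "joint_torque": joint torques, N m; "eef_pos": TCP position; "tool_rot": TCP orientation; "wrist_force": force on the tool from outside, world axes, zero at the start; "moment": the same for the moment, N m; "finger_gap": finger opening in m; "grasp_force": force on a finger pad.
Only numpy, scipy, OpenCV 4.12 (cv2) and the standard library are available. Lean on these libraries where they do the work, as an engineer would, in place of code of your own. Each camera call takes 0.05 s, during which the arm holds its last target. There are 200 camera calls.

## Working session

There is one attempt and no reset: what is moved stays moved. The work goes in short steps, Python scripts to look and compute and a shell command to move; the robot and the scene stay as the last step left them, time stands still between calls to the robot, and variables do not carry over. Pictures are saved under pics/ and viewed, at most 10 in all, crops included, and the job is handed in when it is done.

```bash
mkdir -p pics; ls
python3 - <<'E'
from bench import robot
import cv2,numpy as np
ims=[robot.get_image(n) for n in("side","top")]
for n,i in zip(("side","top"),ims):
    cv2.imwrite(f"pics/{n}0.png",i["frame"]); print(n,i["K"].round(1).tolist(),i["T"].round(3).tolist())
cv2.imwrite("pics/both0.png",cv2.resize(np.vstack([i["frame"] for i in ims]),None,fx=.78,fy=.78))
s=robot.read_state();print(s)
E
```

```text
pics
side [[418.0, 0.0, 256.4], [0.0, 418.0, 183.3], [0.0, 0.0, 1.0]] [[0.99, -0.039, 0.138, 0.417], [-0.141, -0.42, 0.896, -0.727], [0.023, -0.907, -0.422, 0.511], [0.0, 0.0, 0.0, 1.0]]
top [[372.0, 0.0, 253.1], [0.0, 372.0, 195.2], [0.0, 0.0, 1.0]] [[0.008, -0.997, 0.081, 0.466], [-1.0, -0.01, -0.025, 0.055], [0.025, -0.08, -0.996, 0.981], [0.0, 0.0, 0.0, 1.0]]
{'clock': 0.1, 'joint_positions': array([-1.29757028e+00,  1.24437441e-01,  1.65156710e+00,  6.70647411e-06,
        1.36748320e+00, -8.25891610e-02]), 'joint_vel': array([ 3.49075033e-06, -8.91514265e-04, -1.64099976e-03, -1.60322110e-05,
       -1.87093348e-04,  1.35970211e-03]), 'joint_torque': array([ 1.07866465e-04, -4.24930751e+01, -3.66654861e+01, -5.83490691e-05,
        3.93163253e-03,  3.73050582e-06]), 'eef_pos': array([ 0.22626561, -0.60877231,  0.24115996]), 'tool_rot': array([-3.09014923e+00, -5.55633444e-01,  2.72881883e-04]), 'wrist_force': array([ 0.23666169, -0.61914519, -0.40071367]), 'moment': array([-0.03442223, -0.10334686, -0.0349264 ]), 'grasp_force': 0.0, 'finger_gap': 0.08527677144675758}
```

View pics/both0.png

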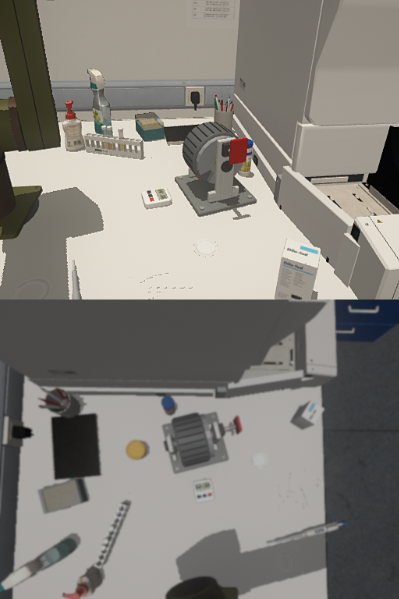

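The side view (top half) shows the drum and stand at about (210,165) with the red plate at (238,151). The top view shows the drum at (193,440), the plate at (237,425), the cup at (136,450), the canister at (168,405) and the timer at (204,490). The stripe isn't visible, so I'll crop in.

Run:
```python
import cv2,numpy as np
a=cv2.imread("pics/side0.png")[130:290,200:360];b=cv2.imread("pics/top0.png")[100:270,150:330]
b=cv2.convertScaleAbs(b,alpha=1.3)
cv2.imwrite("pics/crop0.png",np.hstack([cv2.resize(a,(400,400)),cv2.resize(b,(400,int(170*400/180)))[:0] if 0 else cv2.resize(b,(400,400))]))
```

```text
(no output)
```

View pics/crop0.png

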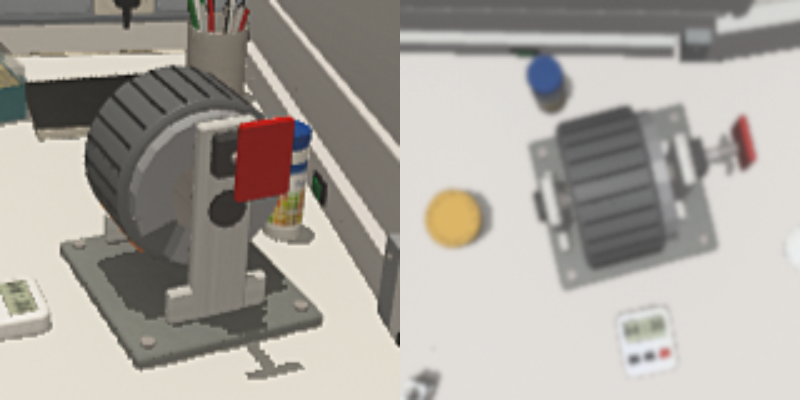

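The side crop shows the drum, the red plate at (265,160) and a glimpse of orange low under the near side at (135,243). So the stripe is underneath, on the -x side. The base corners are also visible in both views.

```bash
cat > h.py <<'E'
import cv2,numpy as np
from bench import robot
def ray(im,p):
    d=im["T"][:3,:3]@np.linalg.solve(im["K"],[p[0],p[1],1.]); return im["T"][:3,3],d/np.linalg.norm(d)
def plane(im,p,z):
    o,d=ray(im,p); return o+d*(z-o[2])/d[2]
def tri(r):
    A=b=0
    for o,d in r:
        P=np.eye(3)-np.outer(d,d); A=A+P; b=b+P@o
    return np.linalg.solve(A,b)
def blob(f,lo,hi,roi=None):
    m=cv2.inRange(cv2.cvtColor(f,cv2.COLOR_BGR2HSV),lo,hi)
    if roi: k=np.zeros_like(m);k[roi[1]:roi[3],roi[0]:roi[2]]=1;m=m*k
    n,_,st,c=cv2.connectedComponentsWithStats(m)
    return m,[(c[i].round(1).tolist(),st[i].tolist()) for i in range(1,n) if st[i][4]>2]
E
python3 - <<'E'
from h import *
S=robot.get_image("side");T=robot.get_image("top")
t=lambda u,v:(150+.45*(u-400),100+.425*v); s=lambda u,v:(200+.4*u,130+.4*v)
ct=dict(A=t(530,142),B=t(685,105),C=t(718,245),D=t(565,290)); cs=dict(D=s(62,248),C=s(143,360),B=s(321,318))
w={k:plane(T,p,.012) for k,p in ct.items()}
for k in w: print(k,w[k].round(4), plane(S,cs[k],.012).round(4) if k in cs else '', tri([ray(T,ct[k]),ray(S,cs[k])]).round(4) if k in cs else '')
e=(w['A']-w['B'])+(w['D']-w['C']); f=(w['A']-w['D'])+(w['B']-w['C'])
y1=np.arctan2(-e[0],e[1]); y2=np.arctan2(f[1],f[0]); print("yaw",y1,y2,"len",np.linalg.norm(e)/2,np.linalg.norm(f)/2)
c=sum(w.values())/4; yaw=(y1+y2)/2; ey=np.array([-np.sin(yaw),np.cos(yaw),0]); print("origin",c+.010*ey)
_,rs=blob(S["frame"],(0,150,70),(6,255,255),(280,150,350,230)); _,rt=blob(T["frame"],(0,120,50),(8,255,255),(280,130,330,200))
print(rs,rt)
_,o=blob(S["frame"],(5,100,40),(22,255,255),(230,200,300,260)); print("orange",o)
for n,lo,hi,roi,z in(("cup",(15,80,80),(30,255,255),(150,150,200,220),.07),("can",(105,100,40),(125,255,255),(190,100,240,160),.111)):
    for c,st in blob(T["frame"],lo,hi,roi)[1]: print(n,st,plane(T,c,z).round(3))
print("timer",plane(T,t(646,340),.02).round(3))
E
```

```text
A [0.6352 0.149  0.012 ]  
B [ 0.6795 -0.0344  0.012 ] [ 0.6775 -0.0381  0.012 ] [ 0.6794 -0.0345  0.0094]
C [ 0.5221 -0.0737  0.012 ] [ 0.5232 -0.0772  0.012 ] [ 0.5229 -0.0741  0.0096]
D [0.4708 0.1054 0.012 ] [0.4733 0.0948 0.012 ] [0.4724 0.1057 0.0055]
yaw 0.2578471577018082 0.25204607594189166 len 0.18745327986949806 0.16610537703900458
origin [0.57435626 0.04627182 0.012     ]
[([304.9, 193.0], [294, 177, 23, 34, 673])] [([305.4, 159.1], [303, 151, 6, 17, 46])]
orange [([253.9, 227.9], [251, 225, 7, 6, 10])]
cup [162, 181, 25, 24, 476] [0.545 0.227 0.07 ]
can [208, 124, 14, 16, 174] [0.687 0.126 0.111]
timer [0.417 0.011 0.02 ]
```

```bash
cat >> h.py <<'E'
O=np.array([.5745,.046,0]);YAW=.25
R=np.array([[np.cos(YAW),-np.sin(YAW),0],[np.sin(YAW),np.cos(YAW),0],[0,0,1]])
st=lambda p:R.T@(np.array(p)-O)          # world -> stand
def drum(im,p,r=.075):                   # ray hit on drum rim: stand point, angle
    o,d=ray(im,p);o=st(o)-[0,0,.115];d=R.T@d
    a=d[0]**2+d[2]**2;b=o[0]*d[0]+o[2]*d[2];c=o[0]**2+o[2]**2-r*r;D=b*b-a*c
    t=(-b-np.sqrt(max(D,0)))/a;q=o+t*d;return q.round(4),D,np.degrees(np.arctan2(q[0],q[2]))
def tip():
    s=robot.read_state();p=st(s["eef_pos"]);f=R.T@s["wrist_force"]
    print("t",round(s["clock"],2),"tip mm",((p-[0,0,.011])*1000).round(1),"F",f.round(1),"rot",s["tool_rot"].round(3),"gap",round(s["finger_gap"],4))
E
python3 - <<'E'
from h import *
S=robot.get_image("side");T=robot.get_image("top")
print("orange",drum(S,(253.9,227.9)))
print("plate",st(tri([ray(S,(304.9,193)),ray(T,(305.4,159.1))])))
E
python3 -m handwheel '[{"travel":[0,0,-0.03],"roll":0.106},{"travel":[0.02,-0.03,-0.01],"roll":0},{"travel":[0.022,-0.028,0],"roll":0},{"travel":[0.022,-0.028,0],"roll":0},{"travel":[0.022,-0.028,0],"roll":0}]' 1 40
python3 -c "from h import *;tip()"
```

```text
orange (array([-0.0691, -0.0584, -0.0292]), np.float64(6.252313230092899e-05), np.float64(-112.93518963935658))
plate [ 0.00189783 -0.12775287  0.18293564]
clock: 0.72
eef_pos: [0.2818, -0.4764, 0.2826]
tool_rot: [3.117, 0.39, 0.001]
wrist_force: [-0.5, 0.9, 0.2]
finger_gap: 0.0254
grasp_force: 0.0
t 0.72 tip mm [-412.8 -433.7  271.6] F [-0.3  1.   0.2] rot [3.117e+00 3.900e-01 1.000e-03] gap 0.0254
```

```bash
python3 - <<'E'
from h import *
S=robot.get_image("side")
o,d=ray(S,(253.9,227.9));o=st(o);d=R.T@d
for y in(-.04,-.036,0,.048):
    q=o+d*(y-o[1])/d[1];print(y,q.round(4),np.hypot(q[0],q[2]-.115).round(4),np.degrees(np.arctan2(q[0],q[2]-.115)).round(1))
E
python3 -m handwheel '[{"travel":[0.0227,-0.0275,0],"roll":0},{"travel":[0.0227,-0.0275,0],"roll":0},{"travel":[0.0227,-0.0275,0],"roll":0},{"travel":[0.0227,-0.0275,0],"roll":0},{"travel":[0.0227,-0.0275,0],"roll":0}]' >/dev/null
python3 -m handwheel '[{"travel":[0.0227,-0.0275,0],"roll":0},{"travel":[0.0227,-0.0275,0],"roll":0},{"travel":[0.0227,-0.0275,0],"roll":0},{"travel":[0.0227,-0.0275,0],"roll":0},{"travel":[0.0227,-0.0275,0],"roll":0}]' >/dev/null
python3 -m handwheel '[{"travel":[0.0227,-0.0275,0],"roll":0},{"travel":[0.0227,-0.0275,0],"roll":0},{"travel":[0.0227,-0.0275,0],"roll":0},{"travel":[0.0227,-0.0275,0],"roll":0},{"travel":[0.0227,-0.0275,0],"roll":0}]' >/dev/null
python3 -m handwheel '[{"travel":[0.0227,-0.0275,0],"roll":0},{"travel":[0,0,0],"roll":0},{"travel":[0,0,0],"roll":0},{"travel":[0,0,0],"roll":0}]' >/dev/null
python3 - <<'E'
from h import *
tip()
S=robot.get_image("side")
cv2.imwrite("pics/s1.png",cv2.resize(S["frame"][80:290,190:400],(600,600),interpolation=cv2.INTER_CUBIC))
E
```

```text
-0.04 [-0.0613 -0.04    0.0738] 0.0739 -123.9
-0.036 [-0.0596 -0.036   0.0711] 0.074 -126.3
0 [-0.0445  0.      0.0476] 0.0807 -146.6
0.048 [-0.0242  0.048   0.0163] 0.1016 -166.2
t 2.35 tip mm [-50.3   5.1 271.2] F [-0.4 -1.   0. ] rot [ 3.117e+00  3.920e-01 -1.000e-03] gap 0.0
```

View pics/s1.png

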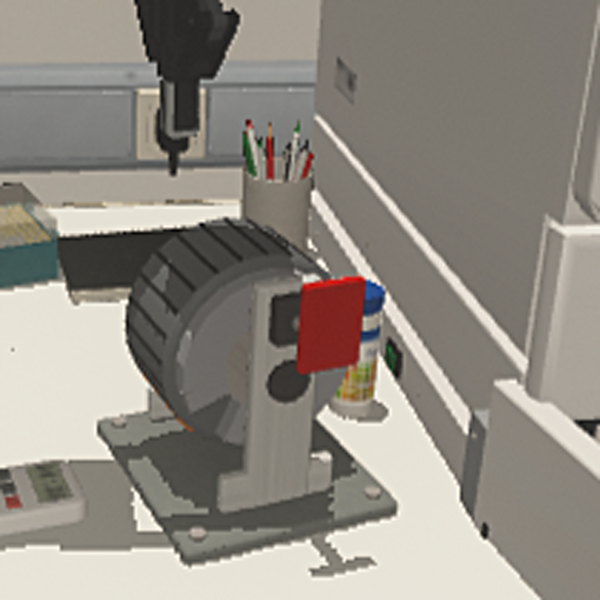

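The picture shows the tip high over the drum at (172,170). The stripe's near end is a thin orange line at about (175,420), roughly -127°. I need about +127°, so I'll make strokes toward +x, and first descend to find contact.

```bash
python3 -m handwheel '[{"travel":[0.005,0,0.03],"roll":0},{"travel":[0.005,0,0.03],"roll":0},{"travel":[0,0,0.02],"roll":0},{"travel":[0,0,0],"roll":0},{"travel":[0,0,0],"roll":0}]' >/dev/null; python3 -c "from h import *;tip()"
for i in 1 2 3 4; do python3 -m handwheel '[{"travel":[0,0,0.001],"roll":0},{"travel":[0,0,0.001],"roll":0},{"travel":[0,0,0],"roll":0}]' >/dev/null; python3 -c "from h import *;tip()";done
```

```text
t 2.82 tip mm [-41.3   4.2 190.4] F [ 0.6 -0.5  0.9] rot [-3.117 -0.388  0.004] gap -0.0001
t 3.07 tip mm [-39.3   4.6 191.3] F [0.2 0.1 0.6] rot [3.117 0.391 0.005] gap -0.0004
t 3.32 tip mm [-40.    5.2 187.5] F [ 0.3 -0.1 -0. ] rot [3.117e+00 3.920e-01 1.000e-03] gap 0.0002
t 3.57 tip mm [-40.3   5.2 185. ] F [ 0.1 -0.2  0.3] rot [-3.117e+00 -3.910e-01  1.000e-03] gap 0.0002
t 3.82 tip mm [-40.2   5.2 183. ] F [ 0.2  0.  -0.9] rot [-3.117e+00 -3.910e-01  1.000e-03] gap -0.0001
```

```bash
for i in 1 2 3 ; do python3 -m handwheel '[{"travel":[0,0,0.001],"roll":0},{"travel":[0,0,0],"roll":0}]' >/dev/null; python3 -c "from h import *;tip()";done
```

```text
t 3.98 tip mm [-40.2   5.1 182.4] F [-0.1  1.1  0.7] rot [ 3.117e+00  3.910e-01 -1.000e-03] gap 0.0001
t 4.15 tip mm [-40.    5.1 182.2] F [-2.3  0.4  4.5] rot [3.117 0.391 0.   ] gap -0.0002
t 4.32 tip mm [-39.8   5.1 182.1] F [-3.9  1.4  7.8] rot [3.117e+00 3.920e-01 1.000e-03] gap 0.0001
```

```bash
python3 -m handwheel '[{"travel":[0.006,0,-0.0023],"roll":0},{"travel":[0.006,0,-0.002],"roll":0},{"travel":[0.006,0,-0.0014],"roll":0},{"travel":[0.006,0,-0.0009],"roll":0},{"travel":[0.006,0,-0.0004],"roll":0}]' >/dev/null; python3 -c "from h import *;tip()"
python3 -m handwheel '[{"travel":[0.006,0,0],"roll":0},{"travel":[0.006,0,0],"roll":0},{"travel":[0.006,0,0],"roll":0}]' >/dev/null; python3 -c "from h import *;tip()"
```

```text
t 4.73 tip mm [ -8.4   5.3 189.8] F [-0.7  1.1  5.9] rot [-3.117 -0.391 -0.007] gap 0.0002
t 4.98 tip mm [  9.7   5.4 189.9] F [0.6 2.  7.6] rot [-3.116 -0.391 -0.007] gap 0.0001
```

```bash
python3 -m handwheel '[{"travel":[0.006,0,0.0002],"roll":0},{"travel":[0.006,0,0.0008],"roll":0},{"travel":[0.006,0,0.0012],"roll":0},{"travel":[0.006,0,0.0018],"roll":0},{"travel":[0.006,0,0.0023],"roll":0}]' >/dev/null; python3 -c "from h import *;tip()"
python3 -m handwheel '[{"travel":[0.004,0,-0.012],"roll":0},{"travel":[-0.02,0,-0.015],"roll":0},{"travel":[-0.035,0,0],"roll":0},{"travel":[-0.031,0,0],"roll":0},{"travel":[0,0,0],"roll":0}]' >/dev/null
python3 - <<'E'
from h import *
tip()
S=robot.get_image("side")
print(blob(S["frame"],(5,130,60),(22,255,255),(230,130,300,260))[1])
cv2.imwrite("pics/s2.png",cv2.resize(S["frame"][80:290,190:400],(600,600),interpolation=cv2.INTER_CUBIC))
E
```

```text
t 5.4 tip mm [ 39.8   5.4 182.8] F [2.2 1.6 4.3] rot [-3.116 -0.391 -0.007] gap -0.0002
t 5.82 tip mm [-48.9   5.4 206.6] F [ 0.6 -0.8 -1.1] rot [ 3.117  0.39  -0.008] gap -0.0002
[([243.2, 186.2], [235, 176, 17, 21, 143])]
```

View pics/s2.png

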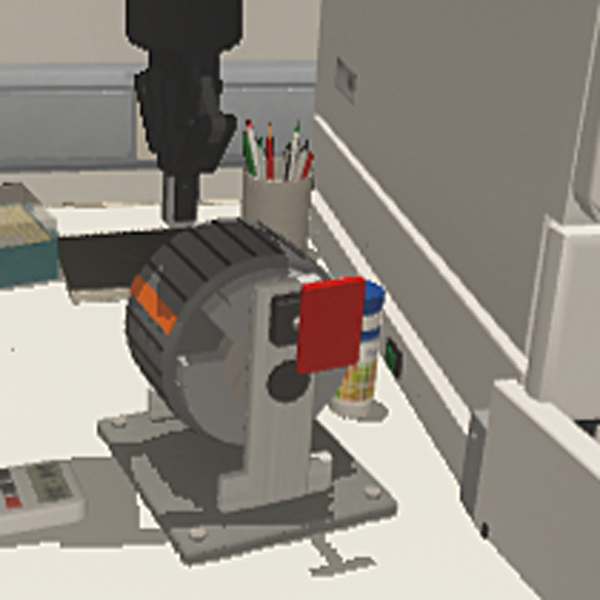

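The stripe is now on the near (-x) face at crop (155,305), which is (243,186) in the full image.

Run:
```python
from h import *
S=robot.get_image("side");m,_=blob(S["frame"],(5,130,60),(22,255,255),(230,130,300,260))
v,u=np.nonzero(m)
Q=[drum(S,p) for p in zip(u.astype(float),v.astype(float))]
a=np.array([q[2] for q in Q]);y=np.array([q[0][1] for q in Q])
print(np.median(a),a.min(),a.max(),y.min(),y.max(),[(k,a[abs(y-k)<.006].mean().round(1)) for k in(-.03,-.015,0,.015,.03)]);tip()
```

```text
-64.37915644468714 -70.5642932697212 -58.77471606807823 -0.0316 0.0478 [(-0.03, np.float64(-64.1)), (-0.015, np.float64(-64.6)), (0, np.float64(-64.8)), (0.015, np.float64(-64.6)), (0.03, np.float64(-64.5))]
t 5.92 tip mm [-45.1   5.  207.9] F [-0.2  0.5 -0.1] rot [ 3.117e+00  3.900e-01 -1.000e-03] gap -0.0
```

```bash
python3 -m handwheel '[{"travel":[0.004,0,0.02],"roll":0},{"travel":[0,0,0.004],"roll":0},{"travel":[0,0,0.0017],"roll":0},{"travel":[0,0,0.002],"roll":0},{"travel":[0,0,0],"roll":0}]' >/dev/null; python3 -c "from h import *;tip()"
python3 -m handwheel '[{"travel":[0.006,0,-0.0023],"roll":0},{"travel":[0.006,0,-0.002],"roll":0},{"travel":[0.006,0,-0.0014],"roll":0},{"travel":[0.006,0,-0.0009],"roll":0},{"travel":[0.006,0,-0.0004],"roll":0}]' >/dev/null
python3 -m handwheel '[{"travel":[0.006,0,0],"roll":0},{"travel":[0.006,0,0],"roll":0},{"travel":[0.006,0,0],"roll":0}]' >/dev/null; python3 -c "from h import *;tip()"
python3 -m handwheel '[{"travel":[0.006,0,0.0002],"roll":0},{"travel":[0.006,0,0.0008],"roll":0},{"travel":[0.006,0,0.0012],"roll":0},{"travel":[0.006,0,0.0018],"roll":0},{"travel":[0.005,0,0.0018],"roll":0}]' >/dev/null
python3 -m handwheel '[{"travel":[0,0,0],"roll":0},{"travel":[0,0,0],"roll":0},{"travel":[0.001,0,-0.01],"roll":0},{"travel":[0,0,-0.03],"roll":0},{"travel":[0,0,0],"roll":0}]' >/dev/null
cat > ang.py <<'E'
from h import *
tip()
for n in("side","top"):
    S=robot.get_image(n);m,_=blob(S["frame"],(5,130,60),(20,255,255),(200,120,310,260))
    v,u=np.nonzero(m)
    Q=[drum(S,p) for p in zip(u.astype(float),v.astype(float))]
    Q=[q for q in Q if -.035<q[0][1]<.047 and q[1]>0]
    if not Q: print(n,"none");continue
    a=np.array([q[2] for q in Q]);y=np.array([q[0][1] for q in Q])
    print(n,len(Q),np.median(a),a.min(),a.max(),[(k,a[abs(y-k)<.006].mean().round(1)) for k in(-.03,-.015,0,.015,.03)])
E
python3 ang.py
```

```text
t 6.33 tip mm [-39.3   5.  182.4] F [-2.7  0.7  7. ] rot [-3.117 -0.392  0.   ] gap -0.0
t 7.0 tip mm [ 10.1   5.3 189.9] F [0.8 1.6 5.5] rot [-3.116 -0.392 -0.005] gap 0.0
t 7.83 tip mm [ 40.    4.3 226.7] F [1.7 0.5 1.9] rot [3.115 0.391 0.01 ] gap 0.0002
side 116 -2.1623177520673234 -8.259937882354844 4.310941192035971 [(-0.03, np.float64(-2.2)), (-0.015, np.float64(-1.9)), (0, np.float64(-2.1)), (0.015, np.float64(-1.9)), (0.03, np.float64(-2.3))]
top 198 -1.587156470556315 -7.482004155377282 3.1338769036141847 [(-0.03, np.float64(-1.3)), (-0.015, np.float64(-1.6)), (0, np.float64(-1.7)), (0.015, np.float64(-2.2)), (0.03, np.float64(-1.6))]
```

Both views agree on a stripe angle of about -2°, so step 1 should be met. Next is the bolt: move over and behind the plate, then push +y.

```bash
python3 -m handwheel '[{"travel":[0,0,-0.02],"roll":0},{"travel":[-0.01,0.03,0],"roll":0},{"travel":[-0.01,0.035,0],"roll":0},{"travel":[-0.01,0.035,0],"roll":0},{"travel":[-0.01,0.035,0],"roll":0}]' >/dev/null
python3 -m handwheel '[{"travel":[0,0.03,0],"roll":0},{"travel":[0,0.025,0],"roll":0},{"travel":[0,0,0],"roll":0},{"travel":[0,0,0],"roll":0},{"travel":[0,0,0],"roll":0}]' >/dev/null; python3 -c "from h import *;tip()"
python3 -m handwheel '[{"travel":[0,0,0.03],"roll":0},{"travel":[0,0,0.033],"roll":0},{"travel":[0,0,0],"roll":0},{"travel":[0,0,0],"roll":0},{"travel":[0,0,0],"roll":0}]' >/dev/null; python3 ang.py
python3 - <<'E'
from h import *
f=np.hstack([robot.get_image("side")["frame"][80:290,190:400],robot.get_image("top")["frame"][60:270,180:390]])
cv2.imwrite("pics/s3.png",cv2.resize(f,(800,400)))
E
```

```text
t 8.77 tip mm [  -2.7 -184.4  240.1] F [ 0.5  1.4 -0.5] rot [-3.116 -0.391  0.004] gap -0.0001
t 9.18 tip mm [  -1.5 -184.3  179.8] F [ 0.4 -0.4  0.3] rot [3.117e+00 3.930e-01 1.000e-03] gap -0.0001
side 117 -2.1717040918559474 -8.259937882354844 4.310941192035971 [(-0.03, np.float64(-2.2)), (-0.015, np.float64(-1.9)), (0, np.float64(-2.1)), (0.015, np.float64(-1.9)), (0.03, np.float64(-2.3))]
top 182 -1.7141123789590145 -6.08176904172599 2.7429450066451015 [(-0.03, np.float64(-1.5)), (-0.015, np.float64(-1.6)), (0, np.float64(-1.6)), (0.015, np.float64(-1.8)), (0.03, np.float64(-2.0))]
```

View pics/s3.png

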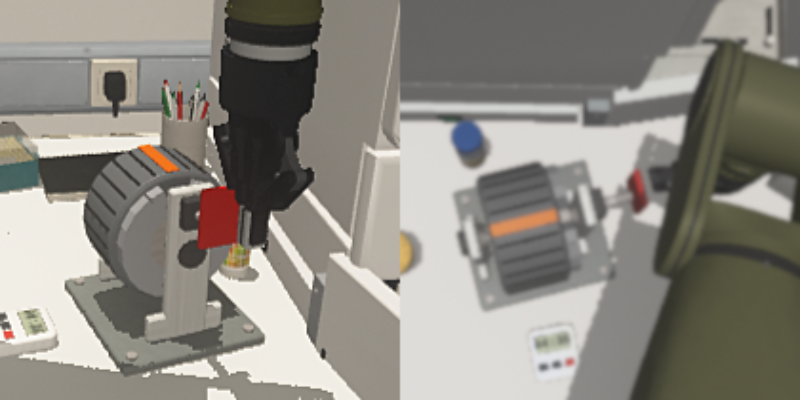

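The stripe is on top, at (158,157) and (525,222). The shut fingers stand just outside the red plate at (245,220), so I can push.

```bash
python3 -m handwheel '[{"travel":[0,-0.01,0],"roll":0},{"travel":[0,-0.008,0],"roll":0},{"travel":[0,-0.006,0],"roll":0},{"travel":[0,-0.004,0],"roll":0},{"travel":[0,-0.004,0],"roll":0}]' >/dev/null; python3 -c "from h import *;tip()"
for i in 1 2 3; do python3 -m handwheel '[{"travel":[0,-0.003,0],"roll":0},{"travel":[0,-0.003,0],"roll":0},{"travel":[0,-0.002,0],"roll":0}]' >/dev/null; python3 -c "from h import *;tip()";done
```

```text
t 9.8 tip mm [  -2.1 -152.1  178.6] F [ 0.   0.3 -0.4] rot [3.117 0.392 0.   ] gap 0.0
t 10.05 tip mm [  -2.1 -144.5  178.5] F [-0.1  0.2  0.5] rot [-3.117 -0.392  0.   ] gap 0.0001
t 10.3 tip mm [  -2.2 -137.1  178.5] F [ 0.1 -2.4  0. ] rot [3.116 0.391 0.   ] gap 0.0001
t 10.55 tip mm [  -2.2 -128.7  178.5] F [ 0.1 -1.8 -0.1] rot [ 3.117  0.391 -0.   ] gap 0.0004
```

```bash
for i in 1 2 3 4 5 6; do python3 -m handwheel '[{"travel":[0,-0.002,0],"roll":0},{"travel":[0,-0.001,0],"roll":0},{"travel":[0,0,0],"roll":0}]' >/dev/null; python3 -c "from h import *;tip()";done
```

```text
t 10.8 tip mm [  -2.2 -125.6  178.5] F [-0.3 -0.4  0.2] rot [-3.117 -0.392  0.   ] gap 0.0002
t 11.05 tip mm [  -2.2 -122.7  178.5] F [-0.3 -1.5  0.2] rot [-3.117 -0.392  0.   ] gap -0.0002
t 11.3 tip mm [  -2.2 -119.7  178.5] F [-0.1 -1.  -0.1] rot [-3.117 -0.392  0.   ] gap -0.0001
t 11.55 tip mm [  -2.2 -116.6  178.5] F [-1.4 -1.4 -0.3] rot [-3.117 -0.392  0.   ] gap 0.0003
t 11.8 tip mm [  -2.1 -115.3  178.6] F [-1.2 -7.5 -0.5] rot [3.114e+00 3.910e-01 1.000e-03] gap 0.0
t 12.05 tip mm [  -2.2 -114.9  178.8] F [ -0.1 -15.5  -1.7] rot [3.108e+00 3.900e-01 3.000e-03] gap -0.0003
```

The bolt hit a hard stop with the plate face at about y = -105, which is fully home. Back off and check.

```bash
python3 -m handwheel '[{"travel":[0,0.01,0],"roll":0},{"travel":[0,0.03,0],"roll":0},{"travel":[0,0.03,0],"roll":0},{"travel":[0,0.03,0],"roll":0},{"travel":[0,0,0],"roll":0}]' >/dev/null
python3 -m handwheel '[{"travel":[0,0,-0.03],"roll":0},{"travel":[0,0,-0.03],"roll":0},{"travel":[0,0,0],"roll":0},{"travel":[0,0,0],"roll":0}]' >/dev/null; python3 ang.py
python3 - <<'E'
from h import *
S=robot.get_image("side");T=robot.get_image("top")
rs=blob(S["frame"],(0,150,70),(6,255,255),(270,150,350,230))[1];rt=blob(T["frame"],(0,120,50),(8,255,255),(270,130,330,200))[1]
print(rs,rt)
if rs and rt: print("plate",st(tri([ray(S,max(rs,key=lambda r:r[1][4])[0]),ray(T,max(rt,key=lambda r:r[1][4])[0])])))
cv2.imwrite("pics/s4.png",cv2.resize(np.hstack([S["frame"][80:290,190:400],T["frame"][60:270,180:390]]),(800,400)))
E
```

```text
t 12.8 tip mm [  -0.6 -210.9  241.8] F [-0.2  0.1 -0.4] rot [3.116 0.392 0.008] gap -0.0
side 117 -2.1717040918559474 -8.259937882354844 4.310941192035971 [(-0.03, np.float64(-2.2)), (-0.015, np.float64(-1.9)), (0, np.float64(-2.1)), (0.015, np.float64(-1.9)), (0.03, np.float64(-2.3))]
top 181 -1.7400211391352447 -6.08176904172599 2.6883187391799175 [(-0.03, np.float64(-1.9)), (-0.015, np.float64(-1.6)), (0, np.float64(-1.6)), (0.015, np.float64(-1.8)), (0.03, np.float64(-2.0))]
[([297.8, 186.8], [287, 171, 23, 33, 645])] [([292.8, 161.9], [290, 154, 7, 17, 51])]
plate [ 0.00242851 -0.09958436  0.18247974]
```

View pics/s4.png

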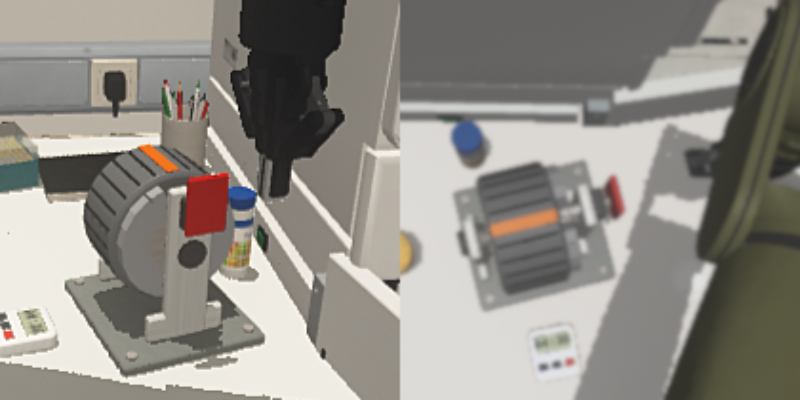

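The stripe is at the top (158,157) and the plate sits up against the guide at (207,205), having moved about 28 mm to the hard stop. The gripper is clear and the canister, cup and timer haven't moved.

```bash
python3 -c "
from bench import robot
print(robot.finish_job())"
```

```text
the job is handed in; nothing more can be done
None
```

The job is handed in: the stripe stands about 2° from straight up, the bolt is against its hard stop in the slot after about 28 mm of travel, and the cup, canister and timer were left where they stood; the hand-in did not return a verdict.

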